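# Load and start the sterilizer cabinet

## Task

The small white sterilizer cabinet stands open with its instrument tray left partly pulled out. Using only the fingertips, push the tray fully home on its runners, then swing the door fully shut without slamming it, and then press the green start button on the console. Pick nothing up, keep the instruments in the tray, and leave the other things on the cabinet and the table where they stand.

Things in the scene. Friction and masses are not known exactly. Their poses are not given: they have to be found in the camera images.
- cabinet: White sterilizer cabinet, fixed, 260 deep (x) x 300 wide (y) x 245 high. Origin: centre of its underside, on the table; own -x points out of its open front, z up. Front plane x = -130 mm; opening 276 wide, z 22 to 180. From its front edge (x -130, z 190) a console slopes back to the flat top (x -60, z 245), 38 deg from level, with a fixed dial 15 mm proud at y = +105. A lower tray is part of it.
- tray: Loose stainless tray, 0.3 to 0.6 kg, 228 deep (x) x 268 wide (y), walls 20 mm high. Origin: centre of its underside; axes as the cabinet's. It slides along x with plain friction (a few N) on runners 118 mm above the table, 4 mm play each side, and starts 40 to 70 mm out. Fully home it meets the rear wall: its origin is then at x = -14 mm in the cabinet's frame.
- door (a joint): Door angle, rad: 0 shut, grows as it opens (0 to 2.0); starts 1.45 to 1.75. Black frame, smoked window, 300 wide x 165 high x 18 thick, 0.6 kg. From its upright hinge at the cabinet's right front edge (y = -150 mm) it points along (-sin a, cos a) in the cabinet's x, y at angle a. A stiff hinge (0.1 N m) holds it where it is left; no latch. White pull 12 mm proud outside, 280 mm from the hinge.
- door_hinge (a point): On the hinge line at the door's lower edge, in the plane of its inner face: (-134, -150, 20) mm in the cabinet's frame. The door's outer face is 18 mm farther out (shut: at x = -152 mm), its top edge 185 mm above the table.
- start (a joint): Travel of the green start button, m: 0 released, 0.006 fully pressed; springs back. Fully down takes about 5 N; pressed beyond 4 mm it has started.
- start_top (a point): Centre of the top of the round green start button (24 mm across, collar 40 mm) on the console, at the cabinet's y = -75 mm. Its axis is square to the console: it is pressed down and inwards (cabinet's +x), 38 degrees from vertical. The top stands 22 mm off the console, 10 mm off its collar.
- tweezers: Steel tweezers, 115 x 20 x 6 mm, loose in the tray. Origin under their middle.
- nippers: Steel nippers, about 107 x 42 x 10 mm, loose in the tray. Origin under the pivot.
- pusher: Steel cuticle pusher, 137 x 10 x 9 mm, loose in the tray. Origin under it, near its middle.
- pot: Round lidded steel pot, 84 mm across, 68 mm high with its knob, standing loose on the cabinet's flat top. Origin: centre of its underside.
- bottle: Clear bottle with a blue cap, 62 mm across, 165 mm high, standing on the table. Origin: centre of its underside.
- jar: White jar with a steel lid, 76 mm across, 100 mm high, standing on the table. Origin: centre of its underside.
- mug: White mug, 74 mm across, 85 mm high, standing on the table. Origin: centre of its underside.
- tray_front (a point): Middle of the outer face of the tray's front wall (26 mm high, 4 thick), 13 mm above the tray's underside, 131 mm above the table. Push here, towards the cabinet's +x; with the tray home it is at x = -128 mm in the cabinet's frame, 2 mm inside the front plane.
- door_mid (a point): Middle of the door's outer face: 150 mm from the hinge, half way up (102 mm above the table); moves with the door.

How it is judged (in metres and radians):
On the way, in this order (a step that is already met when the one before it is completed fails the run):
1. the tray is pushed home, within 5 mm of its stop, the door still open (x of tray in the frame of cabinet above -0.019 m and value of joint door above 0.3 rad), for 0.2 s.
2. the door is shut (value of joint door below 0.03 rad), for 0.2 s.
3. the start button is pressed by the fingers, beyond 4 mm, with the door shut (value of joint start above 0.004 m and contact force between the fingers and start above 1 N and value of joint door below 0.03 rad), for 0.05 s.
At the end, for the whole second after the job is handed in: The door is shut (within 0.03 rad, 9 mm at its edge), the tray is home within 6 mm and at rest with the instruments in it, the start button has been pressed and has sprung back, and the pot, bottle, jar and mug stand within 15 mm of where they stood (value of joint door below 0.03 rad and x of tray in the frame of cabinet above -0.02 m and linear speed of tray below 0.01 m/s and value of joint start below 0.002 m and z of tweezers in the frame of tray between -0.01 and 0.02 m and z of nippers in the frame of tray between -0.01 and 0.02 m and z of pusher in the frame of tray between -0.01 and 0.02 m and distance of each of pot, bottle, jar, mug from where it was at the start of the episode below 0.015 m); the robot touches nothing.
It fails at once if the tray is lifted or tipped, or an instrument is lifted or leaves the tray (height (world z) of tray above 0.128 m or height (world z) of tray below 0.108 m or angle between tray's own z axis and vertical above 0.12 rad or z of any of tweezers, nippers, pusher in the frame of tray above 0.02 m or z of any of tweezers, nippers, pusher in the frame of tray below -0.01 m).
It fails at once if the door is closed on a tray that is still out (x of tray in the frame of cabinet below -0.024 m and value of joint door below 1 rad).
It fails at once if the door is slammed (swung shut faster than 2 rad/s) (velocity of joint door below -2 rad/s).
It fails at once if the start button is pressed while the door is open (value of joint start above 0.003 m and value of joint door above 0.05 rad).
It fails at once if the pot, bottle, jar or mug is moved or knocked (distance of any of pot, bottle, jar, mug from where it was at the start of the episode above 0.015 m or angle between any of pot, bottle, jar, mug's own z axis and vertical above 0.3 rad).
It also fails if it takes over 58 s, if anything falls off the work surface, if the arm or the gripper's body presses on something with over 40 N, if the wrist force passes 120 N, or if a joint passes its speed limit or range.

## Robot

A 6-joint arm with a two-finger parallel gripper is mounted at the origin on the work surface. World frame = base frame: x ahead of the robot, y to its left, z up, the work surface at z = 0. Lengths are in m, angles in degrees, forces in N, time in s.
With the tool pointing down it reaches from about 0.2 to 0.875 m from the base axis. Payload 3.4 kg.
Tool frame: the origin (TCP) lies midway between the tips of the shut fingers; the grasp point (between the pads) lies 19 mm behind it; z points along the fingers, y is the line along which they close (so a half turn about z gives the same grasp; the last joint's range is limited). The gripper opens to 94 mm and grips with 3 to 60 N. Pads are 16 mm wide; open, the fingers measure 119 mm over their backs; the gripper's body (75 mm by 177 mm) begins 78 mm behind the grasp point.
Start: joints at [-81.245, 15.808, 86.224, -0, 77.962, -6.933], TCP at [0.155, -0.554, 0.205] pointing down, gripper open.
Joint ranges: [-165.64, 165.64], [-43.16, 119.46], [12.63, 154.43], [-67.54, 247.53], [6.08, 155.33], [-154.97, 154.97]. Speed limits (degrees/s): [147.25, 147.25, 180, 180, 180, 180].

## Interface

Orientations are given as a 3x3 rotation matrix whose columns are the frame's x, y, z axes.
In Python, from workcell import r, optics gives the robot as it stands.
- The arm moves only by the tool send_rows, never from a script. Its argument "increments" is a list that holds one entry, the list of rows, each a list of 6 numbers: the shift along the tool's x, y, z in cm, then the turn, a rotation vector about the tool's x, y, z in degrees. A call has 1 to 5 rows; each row is the pose to reach, as a shift and turn from the pose commanded when the call began, along the tool's axes at that moment; what a row does not reach only later rows make up. A row lasts 1/8 s, in which the tool goes at most 62.5 mm and 10.7 degrees, less where a joint would pass 70% of its speed; a pose out of reach is approached as far as the arm can. A call with a gripper value outside its range is refused whole. "hand" is the opening, from 0 (shut) to 1 (fully open), set as the call begins (left out, the last holds). The fingers move at their own pace and stop on an object; "force" is the grip in N (left out, the last holds). Time passes only in rows, so rows that repeat a pose let the fingers close. It gives the time, the measured TCP pose, the force, the opening and the grip force at its end, in the units of the state.
- r.state(): the state, without advancing time (a new reading comes with each control period).
- optics.snapshot(name): name is "scene" or "top" or "wrist"; returns (picture, depth): 384x512x3 uint8, blue, green, red; 384x512 float32, m along the optical axis (not along the pixel's ray), 0 where there is no reading.
- optics.calibration(name): a dict with "fx", "fy", "cx", "cy" (pixels), "k1" (the pictures are not rectified: a ray, as slopes to the right and down, at radius r is drawn at 1 + k1 r^2 times it, then the intrinsics apply), "origin" and "attitude" of the camera in the world; the wrist camera has in their place "hand_eye" (4x4, takes a point from camera to tool coordinates, whose origin is the TCP and whose axes are the flange's). Camera axes: x right, y down, z forward; pixel columns grow to the right and rows downward; lengths in m; the calibration is good to about 2 mm. A picture is of the moment at which its call begins: read the wrist's pose just before it. calibration takes no time and is no camera call.
- r.job_done(): hands the job in; it is judged then, once.
The state is a dict: "clock": time; "qpos": joint angles; "joint_vel": joint speeds; "joint_efforts": joint torques, N m; "eef_pos": TCP position; "tcp_rot": TCP orientation; "wrist_force": force on the tool from outside, world axes, zero at the start; "ft_torque": the same for the moment, N m; "opening": opening from 0.0 (shut) to 1.0 (fully open); "grasp_force": force on a finger pad.
Only numpy, scipy, OpenCV 4.12 (cv2) and the standard library are available. Lean on these libraries where they do the work, as an engineer would, in place of code of your own. Each camera call takes 0.05 s, during which the arm holds its last target. There are 200 camera calls.

## Working session

There is one attempt and no reset: what is moved stays moved. The work goes in short steps, Python scripts to look and compute and a tool call to move; the robot and the scene stay as the last step left them, time stands still between calls to the robot, and variables do not carry over. Pictures are saved under pics/ and viewed, at most 10 in all, crops included, and the job is handed in when it is done.

Besides the shell and the picture viewer there is one more tool, called after ">>>" in YAML: its name, and indented under it one key for each argument. send_rows: Moves the arm, as the interface text tells. Its arguments: {"type":"object","properties":{"increments":{"type":"array"},"hand":{"type":"number"},"force":{"type":"number"}},"required":["increments"]}

```bash
ls; mkdir -p pics
python3 - <<'E'
from workcell import r, optics
import cv2, numpy as np
s=r.state();print(s)
for n in ["scene","top"]:
    p,d=optics.snapshot(n);cv2.imwrite(f"pics/{n}0.png",p);np.save(f"{n}0.npy",d)
    print(n,optics.calibration(n))
print(optics.calibration("wrist"))
E
```

```text
pics
{'clock': 0.0, 'qpos': array([-8.12458175e+01,  1.58461437e+01,  8.62942418e+01, -7.12922188e-04,
        7.79626702e+01, -6.93323015e+00]), 'joint_vel': array([-0.04818055, -0.01838148, -0.00340219, -0.05921676, -0.02171694,
        0.09503555]), 'joint_efforts': array([-5.01931936e-04, -4.04594421e+01, -2.37234414e+01,  7.00558140e-02,
        3.46704852e-02, -1.39029266e-04]), 'eef_pos': array([ 0.15537181, -0.55301584,  0.20462628]), 'tcp_rot': array([[ 9.62750496e-01,  2.70391198e-01, -2.85775442e-04],
       [ 2.70391271e-01, -9.62748880e-01,  1.77585387e-03],
       [ 2.05045268e-04, -1.78697538e-03, -9.99998382e-01]]), 'wrist_force': array([-0.00608917, -0.5949336 ,  0.32594506]), 'ft_torque': array([0.02685518, 0.05164612, 0.00436008]), 'grasp_force': 0.0, 'opening': 0.9954887632256844}
scene {'fx': 400.8981986571593, 'fy': 400.8981986571593, 'cx': 264.0152983860017, 'cy': 189.61044942852527, 'k1': -0.04152219893073837, 'origin': array([0.21308131, 0.41573809, 1.22188967]), 'attitude': array([[-0.76627047, -0.56926378,  0.29794012],
       [-0.64249811,  0.67522381, -0.
[... 194 characters left out ...]
, 'origin': array([0.53743446, 0.00617621, 1.06084228]), 'attitude': array([[-0.01121366, -0.99868206,  0.05008381],
       [-0.99957064,  0.00983953, -0.02759931],
       [ 0.02707014, -0.0503718 , -0.99836361]])}
{'fx': 331.3372498783622, 'fy': 331.3372498783622, 'cx': 254.47461130049123, 'cy': 188.51368644704345, 'k1': -0.008492844554803607, 'hand_eye': array([[-4.48317708e-04, -9.73128651e-01, -2.30261651e-01,
         6.64460606e-02],
       [ 9.99999667e-01, -2.79186686e-04, -7.67096888e-04,
        -1.41992784e-03],
       [ 6.82197972e-04, -2.30261918e-01,  9.73128452e-01,
        -1.79630967e-01],
       [ 0.00000000e+00,  0.00000000e+00,  0.00000000e+00,
         1.00000000e+00]])}
```

View pics/scene0.png

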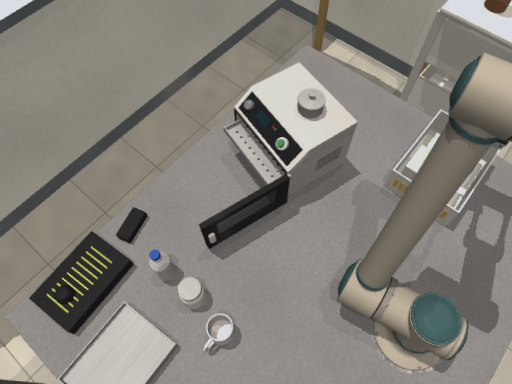

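View pics/top0.png

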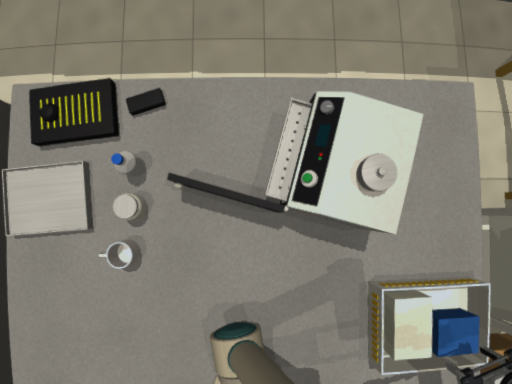

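The scene view shows the open door in black at (245,212), the tray front at (255,152) and the button at (281,144). In the top view the hinge is at about (287,207), the door tip at (170,178), the button at (309,178) and the tray front edge runs (293,100)-(270,198). The door's outer face is towards the robot. Next I'll measure the poses.

```bash
cat > h.py <<'E'
import numpy as np, cv2
from workcell import r, optics
def cloud(n,d):
    c=optics.calibration(n);h,w=d.shape
    u,v=np.meshgrid(np.arange(w),np.arange(h))
    K=np.array([[c['fx'],0,c['cx']],[0,c['fy'],c['cy']],[0,0,1]])
    p=cv2.undistortPoints(np.stack([u,v],-1).reshape(-1,1,2).astype(float),K,np.array([c['k1'],0,0,0.])).reshape(h,w,2)
    P=np.dstack([p[...,0]*d,p[...,1]*d,d])
    return P@c['attitude'].T+c['origin']
E
python3 - <<'E'
from h import *
for n in ["top","scene"]:
    d=np.load(n+"0.npy");im=cv2.imread(f"pics/{n}0.png");W=cloud(n,d)
    tb=W[(d>0)&(abs(W[...,2])<.02)];print(n,"table z",np.median(tb[:,2]))
    m=(abs(W[...,2]-.245)<.006)&(d>0)&(im.min(2)>150)
    m=cv2.morphologyEx(m.astype(np.uint8),cv2.MORPH_OPEN,np.ones((5,5)))
    k,l,s,_=cv2.connectedComponentsWithStats(m);i=1+s[1:,4].argmax()
    Q=W[l==i];print("flat z",np.median(Q[:,2]));(c,sz,a)=cv2.minAreaRect(Q[:,:2].astype(np.float32));print(c,sz,a);print(cv2.boxPoints((c,sz,a)))
    hsv=cv2.cvtColor(im,cv2.COLOR_BGR2HSV)
    g=(hsv[...,0]>50)&(hsv[...,0]<75)&(hsv[...,1]>150)&(d>0)&(W[...,2]>.18)&(W[...,2]<.28)
    print("green",g.sum(),np.median(W[g],0), np.argwhere(g).mean(0)[::-1])
    b=(im.max(2)<60)&(W[...,2]>.175)&(W[...,2]<.195)&(d>0)
    Q=W[b][:,:2]; 
    k,l,s,_=cv2.connectedComponentsWithStats(b.astype(np.uint8))
    for i in np.argsort(-s[1:,4])[:2]+1:
        Q=W[l==i];print("door",s[i],cv2.minAreaRect(Q[:,:2].astype(np.float32)),cv2.boxPoints(cv2.minAreaRect(Q[:,:2].astype(np.float32))).round(3).tolist())
    t=(W[...,2]>.137)&(W[...,2]<.152)&(d>0)&(im.min(2)>90)
    k,l,s,_=cv2.connectedComponentsWithStats(t.astype(np.uint8))
    for i in np.argsort(-s[1:,4])[:3]+1:
        Q=W[l==i];print("trayrim",s[i],cv2.boxPoints(cv2.minAreaRect(Q[:,:2].astype(np.float32))).round(3).tolist())
E
```

```text
top table z -0.0009464264127404531
flat z 0.2443636374050666
(0.6507471799850464, -0.2958432734012604) (0.1985604465007782, 0.3018479645252228) 74.52204132080078
[[ 0.47880203 -0.35124618]
 [ 0.769703   -0.43179965]
 [ 0.82269233 -0.24044037]
 [ 0.5317914  -0.1598869 ]]
green 63 [ 0.6150687  -0.14294576  0.23478936] [308.65079365 174.77777778]
door [168 173 116  40 862] ((0.5834112167358398, 0.05096087604761124), (0.29702553153038025, 0.0179904792457819), 73.5198745727539) [[0.5329999923706055, -0.08900000154972076], [0.550000011920929, -0.09399999678134918], [0.6340000033378601, 0.19099999964237213], [0.6169999837875366, 0.19599999487400055]]
door [225 331  21   5  36] ((0.2360142171382904, 0.032017409801483154), (0.005769939627498388, 0.049895208328962326), 8.125228881835938) [[0.23000000417232513, 0.0560000017285347], [0.2370000034570694, 0.007000000216066837], [0.24199999868869781, 0.00800000037997961], [0.23499999940395355, 0.05700000002980232]]
trayrim [277  98  22  54  98] [[0.6919999718666077, -0.08299999684095383], [0.8309999704360962, -0.14100000262260437], [0.8389999866485
[... 1248 characters left out ...]
99928474426, -0.008999999612569809], [0.1340000033378601, -0.02500000037252903], [0.13699999451637268, -0.02500000037252903], [0.1340000033378601, -0.00800000037997961]]
trayrim [  0   0  68  44 293] [[1.7740000486373901, -0.18299999833106995], [1.7929999828338623, -0.18299999833106995], [1.7940000295639038, 0.13699999451637268], [1.774999976158142, 0.13699999451637268]]
trayrim [439  29  49  25 187] [[0.3050000071525574, -1.0299999713897705], [0.5040000081062317, -1.0329999923706055], [0.5049999952316284, -1.0130000114440918], [0.3050000071525574, -1.0099999904632568]]
trayrim [224 126  46  58 136] [[0.5789999961853027, -0.054999999701976776], [0.8320000171661377, -0.1340000033378601], [0.8349999785423279, -0.12200000137090683], [0.5830000042915344, -0.0430000014603138]]
  return _methods._mean(a, axis=axis, dtype=dtype,
  ret = um.true_divide(
<stdin>:11: RuntimeWarning: Mean of empty slice.
```

```bash
cat >> h.py <<'E'
from scipy.spatial.transform import Rotation as Ro
OUT=np.array([.267,.964,0]);OUT/=np.linalg.norm(OUT);XC=-OUT;Z=np.array([0,0,1.]);YC=np.cross(Z,XC)
O=np.array([.6573,-.2663,0])
def cab(x,y,z): return O+x*XC+y*YC+z*Z
t=np.radians(38);zt=np.sin(t)*XC-np.cos(t)*Z
RT=np.column_stack([np.cross(YC,zt),YC,zt])
def plan(ps,R=RT):
    s=r.state();R0=s['tcp_rot'];p0=s['eef_pos']
    print('t',s['clock'],'F',s['wrist_force'].round(1),'cab',np.round([(p0-O)@XC,(p0-O)@YC,p0[2]],4))
    rv=np.degrees(Ro.from_matrix(R0.T@R).as_rotvec())
    for p in ps: print((100*R0.T@(p-p0)).round(2).tolist(),rv.round(1).tolist(), 'world',p.round(3))
E
python3 - <<'E'
from h import *
plan([np.array([.22,-.48,.45]),np.array([.5,-.2,.47]),cab(-.30,0,.35),cab(-.23,0,.126)])
print(RT.round(3))
E
```

```text
t 0.1 F [0.6 0.1 0.1] cab [ 0.4103 -0.4072  0.2047]
[8.2, -5.33, -24.52] [-19.6, -34.6, -56.6] world [ 0.22 -0.48  0.45]
[42.73, -24.71, -26.48] [-19.6, -34.6, -56.6] world [ 0.5  -0.2   0.47]
[71.61, -39.73, -14.45] [-19.6, -34.6, -56.6] world [0.737 0.023 0.35 ]
[67.98, -33.7, 7.94] [-19.6, -34.6, -56.6] world [ 0.719 -0.045  0.126]
[[ 0.21   0.964 -0.164]
 [ 0.759 -0.267 -0.593]
 [-0.616  0.    -0.788]]
```

>>> send_rows:
  increments:
    - [[1,-0.5,-6,0,0,0],[2,-1,-12,0,0,0],[4,-3,-18,-2,-4,-7],[8,-5,-24,-5,-8,-14],[13,-8,-26,-7,-13,-21]]
  hand: 0

```text
clock: 0.72
eef_pos: [0.2512, -0.4501, 0.4625]
tcp_rot: [[0.782, 0.605, -0.147], [0.573, -0.792, -0.212], [-0.244, 0.082, -0.966]]
wrist_force: [0.7, -0.2, -0.3]
opening: 0.506
grasp_force: 0.0
```

Run:
```python
from h import *
plan([np.array([.5,-.2,.47]),cab(-.30,0,.35),cab(-.23,0,.126)])
```

```text
t 0.725 F [ 0.7 -0.2 -0.3] cab [ 0.2855 -0.3423  0.4625]
[33.61, -4.68, -9.67] [-12.3, -21.4, -35.5] world [ 0.5  -0.2   0.47]
[67.88, -8.93, -6.28] [-12.3, -21.4, -35.5] world [0.737 0.023 0.35 ]
[68.02, -6.55, 17.07] [-12.3, -21.4, -35.5] world [ 0.719 -0.045  0.126]
```

>>> send_rows:
  increments:
    - [[6,-1,-2,-2.5,-4,-7],[12,-2,-4,-5,-8.5,-14],[18,-2.5,-6,-7.5,-13,-21],[24,-3.5,-7.5,-10,-17,-28],[30,-4,-9,-12.3,-21.4,-35.5]]

```text
clock: 1.35
eef_pos: [0.4733, -0.2278, 0.4716]
tcp_rot: [[0.206, 0.965, -0.163], [0.763, -0.263, -0.591], [-0.613, -0.003, -0.79]]
wrist_force: [0.7, -0.9, 0.4]
opening: 0.005
grasp_force: 0.0
```

Run:
```python
from h import *
plan([cab(-.30,0,.40),cab(-.25,0,.2),cab(-.23,0,.126)])
```

```text
t 1.35 F [ 0.7 -0.9  0.4] cab [ 0.012  -0.1876  0.4716]
[28.94, 18.9, -13.46] [0.0, -0.2, 0.3] world [0.737 0.023 0.4  ]
[37.25, 18.94, 5.4] [0.0, -0.2, 0.3] world [ 0.724 -0.025  0.2  ]
[40.21, 18.95, 12.47] [0.0, -0.2, 0.3] world [ 0.719 -0.045  0.126]
```

>>> send_rows:
  increments:
    - [[4,2.6,-2,0,0,0],[9,6,-4,0,0,0],[14,9.2,-6.5,0,0,0],[19,12.4,-9,0,0,0],[23.5,15.5,-11,0,-0.2,0.3]]

```text
clock: 1.98
eef_pos: [0.6899, -0.0262, 0.4142]
tcp_rot: [[0.215, 0.962, -0.166], [0.759, -0.272, -0.591], [-0.614, 0.001, -0.789]]
wrist_force: [0.5, 0.2, -0.4]
opening: 0.006
grasp_force: 0.0
```

Run:
```python
from h import *
plan([cab(-.30,0,.40),cab(-.25,0,.2),cab(-.24,0,.126)])
p,d=optics.snapshot("wrist");cv2.imwrite("pics/w1.png",p)
```

```text
t 1.975 F [ 0.5  0.2 -0.4] cab [-0.2401 -0.0326  0.4142]
[5.62, 3.23, -2.56] [-0.1, -0.1, -0.3] world [0.737 0.023 0.4  ]
[13.95, 3.23, 16.29] [-0.1, -0.1, -0.3] world [ 0.724 -0.025  0.2  ]
[17.7, 3.22, 22.75] [-0.1, -0.1, -0.3] world [ 0.721 -0.035  0.126]
```

View pics/w1.png

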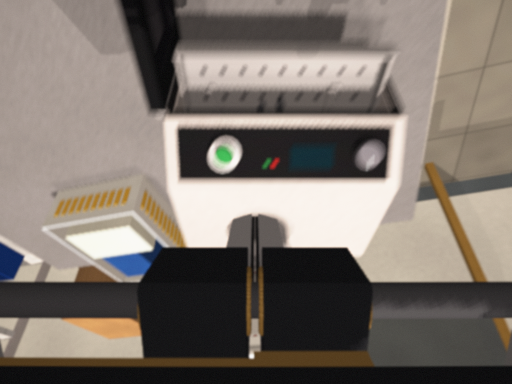

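The wrist view shows the button at (224,154), the dial at (370,155), the tray front at about (285,55) and the door at upper left. The layout matches, so I'll descend in front of the tray.

>>> send_rows:
  increments:
    - [[4,2,-1,0,0,0],[7,3.2,2.5,0,0,0],[9.5,3.2,7,0,0,0],[12,3.2,12,0,0,0],[14,3.2,16,-0.1,-0.1,-0.3]]

```text
clock: 2.65
eef_pos: [0.722, -0.0251, 0.1994]
tcp_rot: [[0.208, 0.964, -0.167], [0.76, -0.267, -0.593], [-0.616, -0.004, -0.788]]
wrist_force: [1.2, 0.9, 0.7]
opening: 0.002
grasp_force: 0.0
```

Run:
```python
from h import *
plan([cab(-.25,0,.2),cab(-.225,0,.126),cab(-.137,0,.126)])
# wrist cross-check of the button
s=r.state();p,d=optics.snapshot("wrist");c=optics.calibration("wrist")
h,w=d.shape;u,v=np.meshgrid(np.arange(w),np.arange(h))
P=np.dstack([(u-c['cx'])/c['fx']*d,(v-c['cy'])/c['fy']*d,d])
H=c['hand_eye'];W=(P@H[:3,:3].T+H[:3,3])@s['tcp_rot'].T+s['eef_pos']
hsv=cv2.cvtColor(p,cv2.COLOR_BGR2HSV)
g=(hsv[...,0]>50)&(hsv[...,0]<80)&(hsv[...,1]>130)&(d>0)
q=np.median(W[g],0);print(g.sum(),q,(q-O)@XC,(q-O)@YC)
m=(W[...,2]>.136)&(W[...,2]<.147)&(d>0)&(d<.6);C=(W-O)@np.column_stack([XC,YC]);Q=C[m]
for y in np.arange(-.12,.13,.04):
    k=abs(Q[:,1]-y)<.01
    if k.sum()>3: print(round(y,2),k.sum(),np.percentile(Q[k,0],[3,10,50]).round(4))
```

```text
t 2.65 F [1.2 0.9 0.7] cab [-0.2497 -0.002   0.1994]
[-0.02, 0.2, -0.07] [-0.2, -0.0, 0.1] world [ 0.724 -0.025  0.2  ]
[2.57, 0.22, 7.3] [-0.2, -0.0, 0.1] world [ 0.717 -0.049  0.126]
[-4.37, 0.22, 12.72] [-0.2, -0.0, 0.1] world [ 0.694 -0.134  0.126]
0 [nan nan nan] nan nan
-0.12 290 [-0.1926 -0.1923 -0.1914]
-0.08 264 [-0.1924 -0.1921 -0.1911]
-0.04 253 [-0.1921 -0.1918 -0.191 ]
0.0 248 [-0.1919 -0.1916 -0.1907]
0.04 263 [-0.1917 -0.1912 -0.1904]
0.08 262 [-0.1914 -0.1911 -0.1903]
0.12 358 [-0.191  -0.1907 -0.1895]
  return _methods._mean(a, axis=axis, dtype=dtype,
  ret = um.true_divide(
```

>>> send_rows:
  increments:
    - [[1,0.2,3,0,0,0],[2.57,0.2,7.3,0,0,0],[2.57,0.2,7.3,0,0,0],[1.4,0.2,8.2,0,0,0],[0.6,0.2,8.83,0,0,0]]

```text
clock: 3.32
eef_pos: [0.7129, -0.0738, 0.1319]
tcp_rot: [[0.213, 0.964, -0.161], [0.76, -0.267, -0.593], [-0.615, 0.004, -0.789]]
wrist_force: [-0.1, 0.8, -0.7]
opening: 0.005
grasp_force: 0.0
```

Run:
```python
from h import *
plan([cab(-.18,0,.126),cab(-.145,0,.126),cab(-.134,0,.126)])
```

```text
t 3.325 F [-0.1  0.8 -0.7] cab [-0.2004  0.0021  0.1319]
[-1.25, -0.22, 1.72] [0.2, -0.1, -0.1] world [ 0.705 -0.093  0.126]
[-4.01, -0.22, 3.87] [0.2, -0.1, -0.1] world [ 0.696 -0.127  0.126]
[-4.87, -0.22, 4.54] [0.2, -0.1, -0.1] world [ 0.693 -0.137  0.126]
```

>>> send_rows:
  increments:
    - [[0,0,0.4,0,0,0],[-0.5,-0.1,0.9,0,0,0],[-1,-0.2,1.3,0,0,0],[-1.5,-0.2,1.7,0,0,0],[-2,-0.2,2.1,0,0,0]]

```text
clock: 3.95
eef_pos: [0.704, -0.0982, 0.1262]
tcp_rot: [[0.212, 0.964, -0.159], [0.762, -0.265, -0.591], [-0.612, 0.004, -0.791]]
wrist_force: [2.1, 6.5, 4.6]
opening: 0.006
grasp_force: 3.3
```

Run:
```python
from h import *
plan([cab(-.145,0,.126),cab(-.134,0,.126)])
```

```text
t 3.95 F [2.1 6.5 4.6] cab [-1.745e-01  1.000e-04  1.262e-01]
[-2.32, -0.02, 1.83] [0.2, -0.3, -0.0] world [ 0.696 -0.127  0.126]
[-3.19, -0.02, 2.5] [0.2, -0.3, -0.0] world [ 0.693 -0.137  0.126]
```

>>> send_rows:
  increments:
    - [[-0.5,0,0.4,0,0,0],[-1,0,0.8,0,0,0],[-1.5,0,1.2,0,0,0],[-2,0,1.55,0,0,0],[-2.5,0,1.95,0,0,0]]

```text
clock: 4.58
eef_pos: [0.696, -0.1286, 0.1263]
tcp_rot: [[0.212, 0.964, -0.158], [0.762, -0.265, -0.591], [-0.612, 0.005, -0.791]]
wrist_force: [2.7, 6.5, 4.8]
opening: 0.003
grasp_force: 3.6
```

Run:
```python
from h import *
plan([cab(-.134,0,.126)])
```

```text
t 4.575 F [2.7 6.5 4.8] cab [-0.1431  0.0006  0.1263]
[-0.7, -0.06, 0.58] [0.3, -0.3, -0.1] world [ 0.693 -0.137  0.126]
```

>>> send_rows:
  increments:
    - [[-0.3,0,0.22,0,0,0],[-0.5,0,0.4,0,0,0],[-0.7,0,0.55,0,0,0],[-0.9,0,0.7,0,0,0],[-0.9,0,0.7,0,0,0]]

```text
clock: 5.2
eef_pos: [0.6945, -0.134, 0.1263]
tcp_rot: [[0.214, 0.965, -0.154], [0.768, -0.263, -0.585], [-0.604, 0.007, -0.797]]
wrist_force: [2.8, 20.5, 9.5]
opening: 0.004
grasp_force: 10.5
```

Run:
```python
from h import *
plan([cab(-.134,0,.126)])
```

```text
t 5.2 F [ 2.8 20.5  9.5] cab [-0.1374  0.0006  0.1263]
[-0.25, -0.06, 0.23] [0.5, -0.8, -0.1] world [ 0.693 -0.137  0.126]
```

>>> send_rows:
  increments:
    - [[0,0,0,0,0,0],[1.2,0,-0.9,0,0,0],[4,0,-4.5,0,0,0],[6,0,-8,0,0,0],[6,0,-9,0,0,0]]

```text
clock: 5.82
eef_pos: [0.719, -0.0406, 0.1593]
tcp_rot: [[0.209, 0.964, -0.163], [0.76, -0.265, -0.593], [-0.615, 0.0, -0.789]]
wrist_force: [-0.6, -0.6, 0.5]
opening: 0.005
grasp_force: 0.0
```

```bash
cat >> h.py <<'E'
def wrist(name):
    s=r.state();p,d=optics.snapshot("wrist");c=optics.calibration("wrist")
    h,w=d.shape;u,v=np.meshgrid(np.arange(w),np.arange(h))
    P=np.dstack([(u-c['cx'])/c['fx']*d,(v-c['cy'])/c['fy']*d,d])
    H=c['hand_eye'];W=(P@H[:3,:3].T+H[:3,3])@s['tcp_rot'].T+s['eef_pos']
    cv2.imwrite(f"pics/{name}.png",p)
    C=np.dstack([(W-O)@XC,(W-O)@YC,W[...,2]]);C[d<=0]=np.nan
    return p,C
E
python3 - <<'E'
from h import *
plan([cab(-.134,0,.126)])
p,C=wrist("w2")
for y in np.arange(-.12,.13,.04):
    k=abs(C[...,1]-y)<.01
    for lo,hi in [(.125,.14),(.14,.147),(.182,.1895)]:
        m=k&(C[...,2]>lo)&(C[...,2]<hi)
        if m.sum()>3: print(round(y,2),lo,m.sum(),np.percentile(C[m][:,0],[3,10,50]).round(4))
E
```

```text
t 5.825 F [-0.6 -0.6  0.5] cab [-0.234  -0.0008  0.1593]
[-5.83, 0.06, 8.78] [0.1, -0.0, 0.1] world [ 0.693 -0.137  0.126]
-0.12 0.125 377 [-0.136  -0.1357 -0.1349]
-0.12 0.14 144 [-0.1359 -0.1356 -0.1346]
-0.12 0.182 319 [-0.1392 -0.1388 -0.1374]
-0.08 0.125 5 [-0.1353 -0.1351 -0.1345]
-0.08 0.182 21 [-0.1391 -0.1389 -0.1364]
0.0 0.14 4 [-0.1315 -0.1313 -0.1302]
0.0 0.182 468 [-0.2705 -0.2697 -0.2665]
0.08 0.125 12 [-0.1328 -0.1328 -0.1317]
0.08 0.182 64 [-0.1379 -0.1376 -0.1361]
0.12 0.125 362 [-0.1318 -0.1314 -0.1307]
0.12 0.14 160 [-0.1318 -0.1314 -0.1304]
0.12 0.182 299 [-0.138  -0.1374 -0.1359]
```

View pics/w2.png

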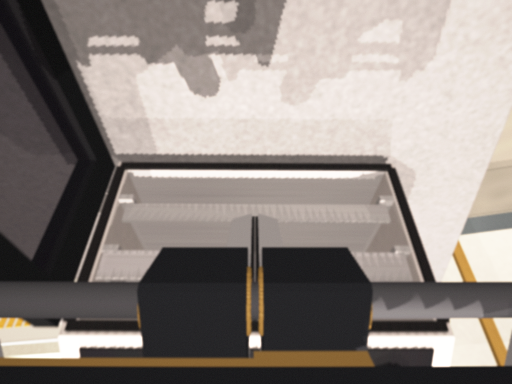

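```bash
cat >> h.py <<'E'
O=O+.004*OUT
def door(a,g,rad=.2,z=.16):
    c,s=np.cos(a),np.sin(a)
    return cab(-.134-rad*s-(.018+g)*c, -.150+rad*c-(.018+g)*s, z)
E
python3 - <<'E'
from h import *
plan([cab(-.28,-.05,.33),door(1.55,.05)+[0,0,.17],door(1.55,.05),door(1.55,.02)])
p,d=optics.snapshot("top");W=cloud("top",d);im=p
b=(im.max(2)<60)&(W[...,2]>.175)&(W[...,2]<.195)&(d>0)
Q=W[b];Q=Q[(Q[:,0]>.5)&(Q[:,0]<.66)&(Q[:,1]>-.1)&(Q[:,1]<.22)]
bx=cv2.boxPoints(cv2.minAreaRect(Q[:,:2].astype(np.float32)));print(len(Q),bx.round(3).tolist())
print(door(1.55,0,0),door(1.55,0,.3))
E
```

```text
t 5.875 F [-0.8  0.5  1.4] cab [-0.2293 -0.0005  0.1603]
[-6.44, -4.92, -16.51] [0.1, -0.0, 0.0] world [0.685 0.021 0.33 ]
[-2.06, -21.29, -19.95] [0.1, -0.0, 0.0] world [0.542 0.118 0.33 ]
[8.39, -21.31, -6.55] [0.1, -0.0, 0.0] world [0.542 0.118 0.16 ]
[8.34, -18.31, -6.5] [0.1, -0.0, 0.0] world [0.571 0.109 0.16 ]
762 [[0.5329999923706055, -0.09399999678134918], [0.5659999847412109, -0.10100000351667404], [0.6230000257492065, 0.15800000727176666], [0.5899999737739563, 0.16500000655651093]]
[ 0.53233424 -0.08810432  0.16      ] [0.61840561 0.19928343 0.16      ]
```

>>> send_rows:
  increments:
    - [[-1,0,-6,0,0,0],[-3.5,-2,-11.5,0,0,0],[-6.4,-5,-16.5,0,0,0],[-5,-11,-17.5,0,0,0],[-3.5,-16.5,-18.5,0,0,0]]

```text
clock: 6.55
eef_pos: [0.5806, 0.083, 0.3271]
tcp_rot: [[0.213, 0.963, -0.165], [0.759, -0.27, -0.592], [-0.615, 0.001, -0.788]]
wrist_force: [-0.2, 0.1, 0.4]
opening: 0.008
grasp_force: 0.0
```

Run:
```python
from h import *
plan([door(1.55,.05)+[0,0,.17],door(1.55,.05),door(1.55,.03)])
```

```text
t 6.55 F [-0.2  0.1  0.4] cab [-0.3122 -0.1672  0.3271]
[1.64, -4.67, -1.65] [-0.1, -0.0, -0.2] world [0.542 0.118 0.33 ]
[12.1, -4.69, 11.76] [-0.1, -0.0, -0.2] world [0.542 0.118 0.16 ]
[12.07, -2.69, 11.78] [-0.1, -0.0, -0.2] world [0.561 0.112 0.16 ]
```

>>> send_rows:
  increments:
    - [[1.6,-4.7,-1.6,0,0,0],[1.6,-4.7,-1.6,0,0,0],[5,-4.7,2.8,0,0,0],[8.5,-4.7,7.2,0,0,0],[12.1,-4.7,11.7,0,0,-0.2]]

```text
clock: 7.18
eef_pos: [0.5439, 0.1173, 0.158]
tcp_rot: [[0.209, 0.964, -0.165], [0.76, -0.266, -0.593], [-0.615, -0.002, -0.788]]
wrist_force: [1.1, 0.9, -0.7]
opening: 0.007
grasp_force: 0.0
```

Run:
```python
from h import *
plan([door(1.55,.03),door(1.55,.015)]+[door(a,.014) for a in (1.45,1.35,1.25,1.15,1.05)])
wrist("w3")
```

```text
t 7.175 F [ 1.1  0.9 -0.7] cab [-0.3354 -0.2117  0.158 ]
[-0.17, 1.78, -0.13] [-0.0, -0.0, 0.1] world [0.561 0.112 0.16 ]
[-0.19, 3.28, -0.11] [-0.0, -0.0, 0.1] world [0.575 0.108 0.16 ]
[-0.06, 5.4, -0.22] [-0.0, -0.0, 0.1] world [0.596 0.104 0.16 ]
[-0.08, 7.42, -0.21] [-0.0, -0.0, 0.1] world [0.616 0.098 0.16 ]
[-0.26, 9.44, -0.07] [-0.0, -0.0, 0.1] world [0.634 0.091 0.16 ]
[-0.6, 11.41, 0.19] [-0.0, -0.0, 0.1] world [0.652 0.081 0.16 ]
[-1.1, 13.34, 0.57] [-0.0, -0.0, 0.1] world [0.669 0.07  0.16 ]
```

View pics/w3.png

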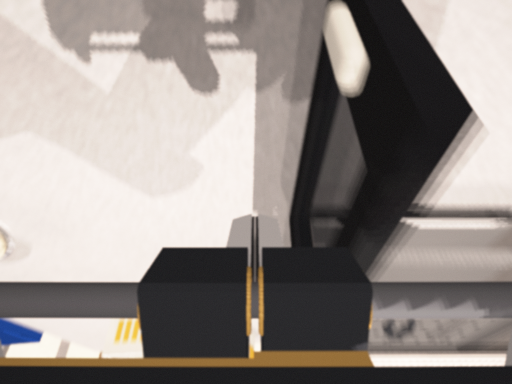

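The fingers (255,230) are beside the door's outer face, whose white pull is at (347,50). I'll make contact gently and then swing the door.

>>> send_rows:
  increments:
    - [[-0.2,1,-0.1,0,0,0],[-0.2,2,-0.1,0,0,0],[-0.2,3,-0.1,0,0,0],[-0.1,4,-0.2,0,0,0],[-0.1,5,-0.2,0,0,0]]

```text
clock: 7.85
eef_pos: [0.5923, 0.1068, 0.1626]
tcp_rot: [[0.208, 0.964, -0.164], [0.761, -0.264, -0.592], [-0.615, -0.002, -0.789]]
wrist_force: [-0.6, -0.1, 0.3]
opening: 0.003
grasp_force: 0.3
```

Run:
```python
from h import *
plan([door(a,.014) for a in (1.4,1.3,1.2,1.1,1.0,.9)])
```

```text
t 7.85 F [-0.6 -0.1  0.3] cab [-0.3382 -0.1622  0.1626]
[0.03, 1.47, 0.31] [0.0, -0.1, 0.2] world [0.606 0.101 0.16 ]
[-0.08, 3.49, 0.39] [0.0, -0.1, 0.2] world [0.625 0.095 0.16 ]
[-0.34, 5.49, 0.59] [0.0, -0.1, 0.2] world [0.644 0.086 0.16 ]
[-0.76, 7.44, 0.91] [0.0, -0.1, 0.2] world [0.661 0.076 0.16 ]
[-1.33, 9.33, 1.35] [0.0, -0.1, 0.2] world [0.677 0.064 0.16 ]
[-2.05, 11.14, 1.91] [0.0, -0.1, 0.2] world [0.692 0.05  0.16 ]
```

>>> send_rows:
  increments:
    - [[0,1.5,0.2,0,0,0],[-0.1,3.5,0.3,0,0,0],[-0.3,5.5,0.5,0,0,0],[-0.8,7.4,0.8,0,0,0],[-1.3,9.3,1.2,0,0,0.2]]

```text
clock: 8.48
eef_pos: [0.6774, 0.0643, 0.16]
tcp_rot: [[0.21, 0.964, -0.165], [0.76, -0.267, -0.593], [-0.615, -0.001, -0.788]]
wrist_force: [-0.1, -0.2, 0.3]
opening: 0.007
grasp_force: 0.4
```

Run:
```python
from h import *
plan([door(a,.014) for a in (.9,.8,.7,.6,.5)])
p,d=optics.snapshot("top");cv2.imwrite("pics/top2.png",p[60:300,120:440])
```

```text
t 8.475 F [-0.1 -0.2  0.3] cab [-0.32   -0.0689  0.16  ]
[-0.74, 1.81, 0.58] [-0.0, -0.0, 0.0] world [0.692 0.05  0.16 ]
[-1.6, 3.53, 1.24] [-0.0, -0.0, 0.0] world [0.706 0.035 0.16 ]
[-2.58, 5.12, 2.01] [-0.0, -0.0, 0.0] world [0.718 0.019 0.16 ]
[-3.68, 6.59, 2.87] [-0.0, -0.0, 0.0] world [0.728 0.002 0.16 ]
[-4.89, 7.91, 3.81] [-0.0, -0.0, 0.0] world [ 0.737 -0.017  0.16 ]
```

View pics/top2.png

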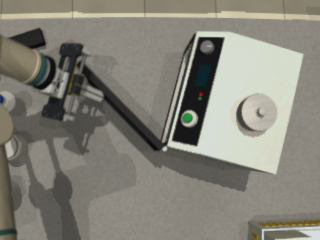

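The door (from (162,148) to (85,68)) has swung partway, the tray is inside and the fingers are on the outer face. I'll continue.

>>> send_rows:
  increments:
    - [[-0.7,1.8,0.6,0,0,0],[-1.6,3.5,1.2,0,0,0],[-2.6,5.1,2,0,0,0],[-3.7,6.6,2.9,0,0,0],[-4.9,7.9,3.8,0,0,0]]

```text
clock: 9.15
eef_pos: [0.7366, -0.0171, 0.1603]
tcp_rot: [[0.21, 0.964, -0.165], [0.76, -0.267, -0.593], [-0.615, -0.001, -0.788]]
wrist_force: [-1.2, 0.3, -0.2]
opening: 0.006
grasp_force: 0.4
```

Run:
```python
from h import *
plan([door(a,.012) for a in (.42,.34,.26,.19,.12,.06,0)])
```

```text
t 9.15 F [-1.2  0.3 -0.2] cab [-0.2573  0.0099  0.1603]
[-1.11, 1.05, 0.91] [-0.0, -0.0, 0.0] world [ 0.743 -0.034  0.16 ]
[-2.21, 1.86, 1.76] [-0.0, -0.0, 0.0] world [ 0.747 -0.049  0.16 ]
[-3.36, 2.57, 2.66] [-0.0, -0.0, 0.0] world [ 0.75  -0.065  0.16 ]
[-4.4, 3.08, 3.47] [-0.0, -0.0, 0.0] world [ 0.751 -0.079  0.16 ]
[-5.47, 3.51, 4.3] [-0.0, -0.0, 0.0] world [ 0.752 -0.094  0.16 ]
[-6.4, 3.79, 5.03] [-0.0, -0.0, 0.0] world [ 0.751 -0.106  0.16 ]
[-7.34, 4.01, 5.76] [-0.0, -0.0, 0.0] world [ 0.75  -0.118  0.16 ]
```

>>> send_rows:
  increments:
    - [[-1.1,1,0.9,0,0,0],[-2.2,1.9,1.75,0,0,0],[-3.4,2.6,2.65,0,0,0],[-4.4,3.1,3.45,0,0,0],[-5.5,3.5,4.3,0,0,0]]

```text
clock: 9.78
eef_pos: [0.7512, -0.0931, 0.1603]
tcp_rot: [[0.21, 0.964, -0.164], [0.76, -0.267, -0.593], [-0.615, -0.0, -0.788]]
wrist_force: [0.3, 0.4, -0.7]
opening: 0.005
grasp_force: 0.4
```

Run:
```python
from h import *
plan([door(a,g) for a,g in ((.06,.012),(.0,.012),(0,.008),(0,.004),(0,0))])
```

```text
t 9.775 F [ 0.3  0.4 -0.7] cab [-0.188   0.0443  0.1603]
[-0.93, 0.36, 0.76] [-0.0, -0.0, 0.0] world [ 0.751 -0.106  0.16 ]
[-1.87, 0.57, 1.5] [-0.0, -0.0, 0.0] world [ 0.75  -0.118  0.16 ]
[-2.19, 0.57, 1.74] [-0.0, -0.0, 0.0] world [ 0.749 -0.122  0.16 ]
[-2.51, 0.57, 1.99] [-0.0, -0.0, 0.0] world [ 0.748 -0.125  0.16 ]
[-2.82, 0.57, 2.24] [-0.0, -0.0, 0.0] world [ 0.747 -0.129  0.16 ]
```

>>> send_rows:
  increments:
    - [[-0.5,0.2,0.4,0,0,0],[-0.9,0.35,0.75,0,0,0],[-1.4,0.5,1.1,0,0,0],[-1.85,0.55,1.5,0,0,0],[-2.2,0.55,1.75,0,0,0]]

```text
clock: 10.4
eef_pos: [0.7492, -0.1212, 0.16]
tcp_rot: [[0.21, 0.964, -0.164], [0.76, -0.267, -0.593], [-0.615, 0.0, -0.788]]
wrist_force: [0.4, 0.4, -0.6]
opening: 0.005
grasp_force: 0.3
```

>>> send_rows:
  increments:
    - [[-0.15,0,0.12,0,0,0],[-0.3,0,0.25,0,0,0],[-0.3,0,0.25,0,0,0]]

```text
clock: 10.78
eef_pos: [0.7481, -0.1245, 0.16]
tcp_rot: [[0.21, 0.964, -0.164], [0.76, -0.267, -0.593], [-0.615, 0.0, -0.789]]
wrist_force: [0.1, 0.1, 0.5]
opening: 0.002
grasp_force: 0.5
```

Still no stop force; a little further.

>>> send_rows:
  increments:
    - [[-0.15,0,0.12,0,0,0],[-0.3,0,0.25,0,0,0],[-0.45,0,0.36,0,0,0],[-0.45,0,0.36,0,0,0]]

```text
clock: 11.28
eef_pos: [0.748, -0.1255, 0.1599]
tcp_rot: [[0.211, 0.964, -0.159], [0.765, -0.264, -0.588], [-0.609, 0.002, -0.793]]
wrist_force: [3.1, 12.0, 4.3]
opening: 0.004
grasp_force: 6.3
```

>>> send_rows:
  increments:
    - [[0,0,0,0,0,0],[0,0,0,0,0,0],[1,0,-0.8,0,0,0],[2,-2,-4,0,0,0],[1.5,-5,-9,0,0,0]]

```text
clock: 11.9
eef_pos: [0.7147, -0.0522, 0.219]
tcp_rot: [[0.207, 0.963, -0.171], [0.759, -0.268, -0.594], [-0.618, -0.007, -0.786]]
wrist_force: [0.8, -0.3, 0.2]
opening: 0.002
grasp_force: 0.0
```

Run:
```python
from h import *
bp=np.array([.6150,-.1430,.2350])
plan([bp-.05*zt, bp-.005*zt, cab(-.25,0,.36)])
p,d=optics.snapshot("top");W=cloud("top",d);C=np.dstack([(W-O)@XC,(W-O)@YC,W[...,2]])
b=(p.max(2)<60)&(C[...,2]>.175)&(C[...,2]<.192)&(d>0)
for y in np.arange(-.12,.15,.04):
    Q=C[b&(abs(C[...,1]-y)<.02)]
    if len(Q): print(round(y,2),len(Q),np.percentile(Q[:,0],[5,50]).round(4))
hsv=cv2.cvtColor(p,cv2.COLOR_BGR2HSV)
g=(hsv[...,0]>50)&(hsv[...,0]<75)&(hsv[...,1]>150)&(d>0)&(W[...,2]>.2);print(g.sum(),np.median(W[g],0),np.median(C[g],0))
```

```text
t 11.9 F [ 0.8 -0.3  0.2] cab [-0.2177 -0.0019  0.219 ]
[-9.96, -7.21, 0.84] [-0.4, 0.1, 0.2] world [ 0.623 -0.113  0.274]
[-9.94, -7.18, 5.34] [-0.4, 0.1, 0.2] world [ 0.616 -0.14   0.239]
[-6.17, 0.09, -13.08] [-0.4, 0.1, 0.2] world [ 0.725 -0.022  0.36 ]
-0.12 136 [-0.1502 -0.1406]
-0.08 136 [-0.1501 -0.1406]
-0.04 132 [-0.1496 -0.1401]
0.0 131 [-0.1494 -0.14  ]
0.04 122 [-0.1487 -0.1398]
0.08 124 [-0.1485 -0.1396]
0.12 115 [-0.1477 -0.1396]
62 [ 0.61518263 -0.14313812  0.2349345 ] [-0.1034578 -0.0735329  0.2349345]
```

>>> send_rows:
  increments:
    - [[-4,-4,-0.5,0,0,0],[-7.5,-7.2,0,0,0,0],[-9.95,-7.2,0.8,-0.4,0,0.2],[-9.95,-7.2,2.5,-0.4,0,0.2],[-9.95,-7.2,4.3,-0.4,0,0.2]]

```text
clock: 12.58
eef_pos: [0.6192, -0.1347, 0.2465]
tcp_rot: [[0.213, 0.964, -0.159], [0.759, -0.266, -0.594], [-0.615, 0.006, -0.789]]
wrist_force: [-0.3, -0.2, -0.9]
opening: 0.009
grasp_force: 0.0
```

Run:
```python
from h import *
bp=np.array([.6152,-.1431,.2350])
plan([bp-.005*zt, bp, bp+.006*zt])
p,d=optics.snapshot("scene");cv2.imwrite("pics/s2.png",cv2.resize(p[60:220,180:380],None,fx=3,fy=3))
```

```text
t 12.575 F [-0.3 -0.2 -0.9] cab [-0.1127 -0.0719  0.2465]
[-0.02, -0.16, 0.97] [0.3, -0.1, -0.2] world [ 0.616 -0.14   0.239]
[-0.02, -0.16, 1.47] [0.3, -0.1, -0.2] world [ 0.615 -0.143  0.235]
[-0.02, -0.17, 2.07] [0.3, -0.1, -0.2] world [ 0.614 -0.147  0.23 ]
```

View pics/s2.png

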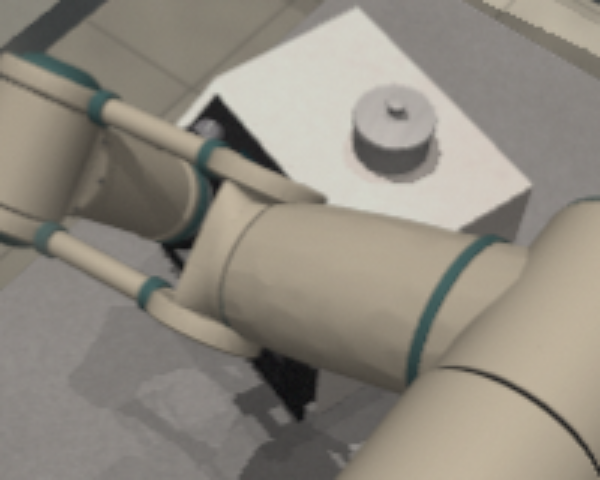

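The arm hides the button here, and the pot stands clear. The position agrees in both top measurements, so I'll press along the tool axis.

>>> send_rows:
  increments:
    - [[0,-0.15,0.8,0,0,0],[0,-0.15,1.4,0,0,0],[0,-0.15,1.7,0,0,0],[0,-0.15,2,0,0,0],[0,-0.15,2.1,0,0,0]]

```text
clock: 13.25
eef_pos: [0.6143, -0.1452, 0.2324]
tcp_rot: [[0.214, 0.964, -0.157], [0.76, -0.265, -0.594], [-0.614, 0.008, -0.789]]
wrist_force: [-0.0, 5.2, 1.3]
opening: 0.005
grasp_force: 2.3
```

>>> send_rows:
  increments:
    - [[0,0,0.2,0,0,0],[0,0,0.4,0,0,0],[0,0,0.6,0,0,0],[0,0,0.6,0,0,0]]

```text
clock: 13.75
eef_pos: [0.6143, -0.1457, 0.2319]
tcp_rot: [[0.217, 0.964, -0.151], [0.761, -0.265, -0.592], [-0.611, 0.013, -0.792]]
wrist_force: [-0.7, 20.3, 18.5]
opening: 0.005
grasp_force: 13.2
```

It has bottomed out; now I'll retract and check.

>>> send_rows:
  increments:
    - [[0,0,-1,0,0,0],[0,0,-4,0,0,0],[0,0,-9,0,0,0],[0,0,-14,0,0,0],[6,0,-14,0,0,0]]

```text
clock: 14.38
eef_pos: [0.6505, -0.0217, 0.3084]
tcp_rot: [[0.225, 0.963, -0.147], [0.757, -0.268, -0.595], [-0.613, 0.023, -0.79]]
wrist_force: [0.7, -0.7, -0.4]
opening: 0.006
grasp_force: 0.0
```

>>> send_rows:
  increments:
    - [[0,0,0,0,0,0],[0,0,0,0,0,0]]

```text
clock: 14.62
eef_pos: [0.6479, -0.0218, 0.3012]
tcp_rot: [[0.213, 0.964, -0.159], [0.757, -0.266, -0.596], [-0.617, 0.007, -0.787]]
wrist_force: [0.6, 0.7, 1.1]
opening: 0.006
grasp_force: 0.0
```

Run:
```python
from h import *
plan([])
p,C=wrist("w4")
for y in np.arange(-.12,.15,.04):
    m=(abs(C[...,1]-y)<.01)&(C[...,2]>.15)&(C[...,2]<.182)
    if m.sum()>5: print(round(y,2),m.sum(),np.percentile(C[m][:,0],[5,50]).round(4))
hsv=cv2.cvtColor(p,cv2.COLOR_BGR2HSV)
g=(hsv[...,0]>50)&(hsv[...,0]<80)&(hsv[...,1]>150)&(C[...,2]>.2);print(g.sum(),np.nanmedian(C[g],0))
```

```text
t 14.625 F [0.6 0.7 1.1] cab [-0.2291 -0.0744  0.3012]
-0.12 438 [-0.153  -0.1521]
-0.08 375 [-0.1528 -0.1518]
-0.04 365 [-0.1525 -0.1516]
0.0 364 [-0.1523 -0.1513]
0.04 357 [-0.1521 -0.151 ]
0.08 365 [-0.1517 -0.1507]
0.12 437 [-0.1516 -0.1507]
6 [-0.08893058 -0.0216067   0.22610699]
```

View pics/w4.png

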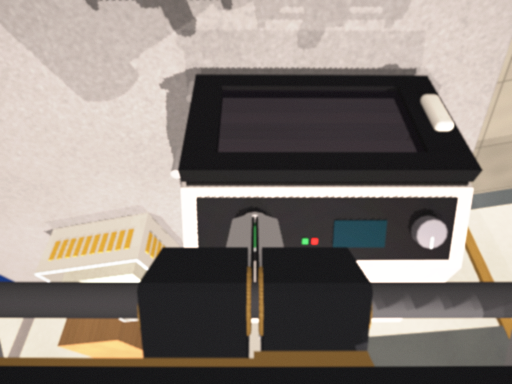

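The door (190-470, 75-180) is flush along its full width and the fingers are clear of everything.

```bash
python3 -c "
from workcell import r
print(r.job_done())"
```

```text
the job is handed in; nothing more can be done
None
```

I pushed the tray home, swung the door shut gently, pressed the start button until it bottomed out, and handed the job in; the hand-in gave no verdict, and I did not measure the button springing back.

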